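Reset the tripped breaker behind a flush-catch flap

TASK

A breaker has tripped in the grey DC distribution box on the harness bench. With a fingertip, feel along the box's flat top panel for the flush catch plate and press it so that the clear flap springs open, then press the one breaker button that stands proud fully home, without pressing the two that are already in. Do not grasp or lift anything, leave the two loose connector plugs on the box and the blue spray can standing where they are, and finish with the catch let go and the flap open.

Things in the scene. Friction and masses are not known exactly. Their poses are not given: they have to be found in the camera images.
- panel (a point): middle of the flat top panel of the DC distribution box, on the panel's surface, 85 mm above the bench. The box is a fixed grey case, 260 x 440 x 85 mm. This frame is the box's: x across it, away from the robot; y along the panel; z up. The panel is plain grey, 180 mm long in y between two black outlet blocks that stand 6 mm higher, and 90 mm wide in x
- catch (a joint): depth (m) the catch is pressed: 0 at rest, 0.006 fully down; a spring resists with 2.4 to 4.8 N and returns it; the flap is let go at 4 to 5 mm. The catch is a plate of the panel's own grey plastic, 50 x 50 mm, 1.5 mm below the panel's surface in a 53 mm square opening: a fingertip must come down wholly inside the opening to sink it
- panel_start (a point): -y end of the line to feel along, on the panel's surface: 65 mm from panel in -y, axes as panel. The catch's centre lies on the panel's centre line (panel x = 0), anywhere from here to 65 mm beyond panel in +y (130 mm in all). Its place differs from start to start and is not given: feel for it (it yields, the panel does not) or look for the thin gap all round it
- flap (a joint): opening angle (rad) of the flap: 0 shut, 1.8 fully open, just past upright. Once let go its spring swings it up in about 2 s and holds it. The flap is a smoked clear plate in a black frame, 139 mm in box x by 152 mm in box y, flush with the deck, behind the panel in the +y half; hinged along its +y edge, where it stands up to 150 mm above the deck
- well (a point): centre of the row of three breakers in the well under the flap, at deck level (85 mm above the bench); axes as panel. The row runs along x: breakers at x = -38, 0 and +38 mm. The well reaches +-72 mm in x and from -50 to +105 mm in y of this point; its floor is 23 mm below the deck
- reset_top (a point): centre of the top of the tripped breaker's button: an upright black button 15 mm across, standing 14 mm out of the well's floor when tripped and 6 mm when home; in any of the three places in the row
- reset (a joint): depth the tripped breaker's button is pressed, m: about 0 as tripped, 0.008 fully home. It resists with about 4 N (friction) and stays where it is left
- br_b: a breaker that is already in: button 15 mm across, top 6 mm above the well's floor, in a steel collar 26 mm across; origin on the well's floor at its axis. Not to be pressed
- br_c: the other breaker that is already in, same shape and origin. Not to be pressed
- plug_white: loose white connector housing, 30 x 22 x 22 mm, standing on the rear deck in the -y half of the box; origin at its underside. Bystander
- plug_red: loose dark red connector housing, 38 x 22 x 22 mm, standing on the rear deck in the -y half of the box; origin at its underside. Bystander
- spray: loose blue spray can, 54 mm across and 170 mm high, standing on the bench to the right of the box; origin at its underside. Bystander

How it is judged:
By the outcome, as a careful person would: the job done as asked, in the order asked, and still so for the second after the job is handed in, with the robot touching nothing.
It also fails if it takes over 58 s, if anything falls off the work surface, if the arm or the gripper's body presses on something with over 40 N, if the wrist force passes 120 N, or if a joint passes its speed limit or range.

ROBOT

A 6-joint arm with a two-finger parallel gripper is mounted at the origin on the work surface. World frame = base frame: x ahead of the robot, y to its left, z up, the work surface at z = 0. Lengths are in m, angles in rad, forces in N, time in s.
With the tool pointing down it reaches from about 0.4 to 0.825 m from the base axis. Payload 7 kg.
Tool frame: the origin (TCP) lies at the very end of the fingers, on their centre line; the grasp point (between the pads) lies 19 mm behind it (arm.pinch_z is the z of the grasp point in the tool frame, in m); z points along the fingers, y is the direction in which the jaws open and shut (so a half turn about z gives the same grasp; the last joint's range is limited). The gripper opens to 88 mm and grips with 3 to 60 N. Pads are 19 mm wide; open, the fingers measure 130 mm over their backs; the gripper's body (78 mm by 193 mm) begins 47 mm behind the grasp point.
Start: joints at [-0.9, 0.359, 0.012, 0, -1.224, -0.288], TCP at [0.252, -0.626, 0.227] pointing down, gripper open.
Joint ranges: [-3.07, 3.07], [-1.43, 2.12], [-1.02, 1.25], [-3.03, 1.67], [-3.05, -0], [-3.03, 3.03]. Speed limits (rad/s): [2.39, 2.39, 3.01, 3.14, 3.14, 3.14].

INTERFACE

Orientations are given as [roll, pitch, yaw] about the fixed x, y, z axes, in that order (R = Rz(yaw) Ry(pitch) Rx(roll)).
In Python, from station import arm gives the robot as it stands.
- The arm moves only by the tool drive_tool, never from a script. Its argument "targets" is a list of rows, each a list of 6 numbers: the shift along the world's x, y, z in units of 0.04 m (1.0 is 0.04 m), then the turn, a rotation vector about the world's x, y, z in units of 6 degrees (1.0 is 6 degrees). In form: [[x, y, z, wx, wy, wz], ...]. A call has 1 to 5 rows; each row shifts and turns the commanded pose from where the row before left it; what a row does not reach is not made up. A row lasts 1/8 s, in which the tool goes at most 62.5 mm and 10.7 degrees, less where a joint would pass 70% of its speed; a pose out of reach is approached as far as the arm can. A call with a number of a shift or a turn outside -1 to 1 is refused whole. A call with a gripper value outside its range is refused whole. "claw" is the opening, from 0 (shut) to 1 (fully open), set as the call begins (left out, the last holds). The fingers move at their own pace and stop on an object; "newtons" is the grip in N (left out, the last holds). Time passes only in rows, so rows that do not move let the fingers close. It gives the time, the measured TCP pose, the force and the opening at its end, in the units of the state.
- arm.get_state(): the state, without advancing time (a new reading comes with each control period).
- arm.grab_frame(name): name is "scene" or "top" or "wrist"; returns (picture, depth): 400x640x3 uint8, red, green, blue; 400x640 float32, m along the optical axis (not along the pixel's ray), 0 where there is no reading.
- arm.get_calibration(name): a dict with "mtx" (3x3 intrinsics, pixels), "dist_coeffs" ([k1, k2, p1, p2, k3] as OpenCV has them; the pictures are not rectified), "origin" and "rotation" of the camera in the world. Camera axes: x right, y up, looking along -z (the intrinsics and any distortion apply to the point x, -y, -z); pixel columns grow to the right and rows downward; lengths in m; the calibration is good to about 2 mm. A picture is of the moment at which its call begins: read the wrist's pose just before it. get_calibration takes no time and is no camera call; for the wrist camera it gives the pose at the moment of the call.
- arm.job_done(): hands the job in, once; it reports no verdict.
Trained networks look in the newest picture that a camera, given by its name, has taken for a name from the list of things; names that differ only in an ending like _2 or _b are one class to them, and where a whole thing is asked for, a point or a joint stands for the part that bears it (a point fixed in the world has none). Each returns a list of dicts, best first, with "score" (0 to 1); they miss things now and then, are a little off and sometimes report something else, mostly with a low value. They report only what shows in the picture. A call takes as long as a camera call.
- arm.search_frame(target, camera): "point" ([x, y, z] in m, in the coordinates of the camera as it stood for that picture, good to about 4 mm: the middle of the surface that is visible of it).
- arm.cut_out(target, camera): "pixels" (400x640 bool, what is visible of it).
- arm.landmark_of(target, camera): "point" ([x, y, z] in m, in the coordinates of the camera as it stood for that picture, good to about 4 mm: a listed point, or the origin of a listed thing).
The state is a dict: "t": time; "q": joint angles; "qd": joint speeds; "joint_efforts": joint torques, N m; "eef_pos": TCP position; "ee_rot": TCP orientation; "force": force on the tool from outside, world axes, zero at the start; "moment": the same for the moment, N m; "width": finger opening in m.
Only numpy, scipy, OpenCV 4.12 (cv2) and the standard library are available. Lean on these libraries where they do the work, as an engineer would, in place of code of your own. Each camera call takes 0.05 s, during which the arm holds its last target. There are 200 camera calls.

## Working session

There is one attempt and no reset: what is moved stays moved. The work goes in short steps, Python scripts to look and compute and a tool call to move; the robot and the scene stay as the last step left them, time stands still between calls to the robot, and variables do not carry over. Pictures are saved under pics/ and viewed, about 8 in all and at most 12, crops included, and the job is handed in when it is done.

Besides the shell and the picture viewer there is one more tool, called by a JSON object that holds its "api" and its "payload". drive_tool: Moves the arm, as the interface text tells. Shifts and turns lie within -1 to 1; 1 stands for 0.04 m of shift or 6 degrees of turn. Its arguments: {"type":"object","properties":{"targets":{"type":"array"},"claw":{"type":"number"},"newtons":{"type":"number"}},"required":["targets"]}

```bash
mkdir -p pics; ls; cat > h.py <<'E'
import numpy as np, cv2
from station import arm
def w(cam,p,c=None):
    c=c or arm.get_calibration(cam); return np.array(c["rotation"])@np.array(p)+np.array(c["origin"])
def pix2w(cam,uv,z=None,d=None,c=None):
    """pixels -> world, on plane z or at depth d"""
    c=c or arm.get_calibration(cam)
    n=cv2.undistortPoints(np.array(uv,float).reshape(-1,1,2),np.array(c["mtx"]),np.array(c["dist_coeffs"])).reshape(-1,2)
    r=np.c_[n[:,0],-n[:,1],-np.ones(len(n))]@np.array(c["rotation"]).T; o=np.array(c["origin"])
    s=(z-o[2])/r[:,2] if z is not None else np.atleast_1d(d)
    return o+r*s[:,None]
def proj(cam,P,c=None):
    c=c or arm.get_calibration(cam); q=(np.atleast_2d(P)-np.array(c["origin"]))@np.array(c["rotation"]); q=q*[1,-1,-1]
    return cv2.projectPoints(q,np.zeros(3),np.zeros(3),np.array(c["mtx"]),np.array(c["dist_coeffs"]))[0].reshape(-1,2)
def save(n,im): cv2.imwrite(f"pics/{n}.png",cv2.cvtColor(im,cv2.COLOR_RGB2BGR))
E
python3 - <<'E'
from h import *
np.set_printoptions(precision=4,suppress=True)
print(arm.get_state())
for cam in ("top","scene"):
    im,d=arm.grab_frame(cam); save(cam+"0",im); np.save(f"pics/{cam}d.npy",d)
    print(cam,arm.get_calibration(cam)["origin"])
    for t in ("panel","panel_start","well","reset_top","br_b","plug_white","plug_red","spray"):
        for r in arm.landmark_of(t,cam)[:2]: print(t,round(r["score"],2),w(cam,r["point"]))
    for t in ("catch","flap"):
        for r in arm.search_frame(t,cam)[:2]: print("S",t,round(r["score"],2),w(cam,r["point"]))
E
```

```text
pics
{'t': 0.0, 'q': array([-0.8999,  0.3594,  0.0111, -0.0004, -1.2241, -0.2881]), 'qd': array([ 0.0002,  0.    , -0.0017, -0.0003,  0.002 , -0.0006]), 'joint_efforts': array([ -0.0004, -58.2725,  29.3045,   6.9974,   0.0068,  -0.0002]), 'eef_pos': array([ 0.2519, -0.6257,  0.2256]), 'ee_rot': array([ 3.1399, -0.0001, -2.7589]), 'force': array([ 0.2265,  0.5924, -0.1743]), 'moment': array([-0.001 , -0.0024, -0.0036]), 'width': 0.08733625962158272}
top [ 0.4242 -0.1114  1.132 ]
panel_start 0.73 [2.0821 1.5464 2.7898]
well 0.61 [2.0704 1.5348 2.7782]
reset_top 0.39 [2.0746 1.539  2.7824]
br_b 0.17 [2.1195 1.5839 2.8273]
plug_white 0.47 [2.1182 1.5825 2.8259]
plug_red 0.64 [2.096  1.5603 2.8037]
S catch 0.64 [2.0671 1.5315 2.7749]
S flap 0.7 [2.0789 1.5432 2.7866]
scene [ 1.0348 -0.778   0.8195]
panel 0.84 [ 0.3326 -1.4801  0.1174]
panel_start 0.73 [ 0.3353 -1.4774  0.1201]
well 0.72 [ 0.4532 -1.3595  0.238 ]
plug_white 0.52 [ 0.4425 -1.3703  0.2272]
plug_red 0.71 [ 0.4442 -1.3685  0.229 ]
plug_red 0.43 [ 0.3339 -1.4788  0.1187]
spray 0.64 [ 0.2893 -1.5234  0.0741]
S catch 0.67 [ 0.3356 -1.4771  0.1204]
S flap 0.82 [ 0.4604 -1.3523  0.2452]
S flap 0.65 [ 0.4549 -1.3579  0.2396]
```

```bash
python3 - <<'E'
s=open('h.py').read()
s=s.replace('np.array(c["rotation"])','R(c)').replace('def w(','from scipy.spatial.transform import Rotation\ndef R(c): \n    r=np.array(c["rotation"]); return r if r.ndim==2 else Rotation.from_euler("xyz",r).as_matrix()\ndef w(',1)
open('h.py','w').write(s)
E
python3 - <<'E'
from h import *
np.set_printoptions(precision=4,suppress=True)
for cam in ("top","scene"):
    print(cam,arm.get_calibration(cam))
    for t in ("panel","panel_start","well","reset_top","br_b","plug_white","plug_red","spray"):
        for r in arm.landmark_of(t,cam)[:2]: print(t,round(r["score"],2),w(cam,r["point"]))
    for t in ("catch","flap"):
        for r in arm.search_frame(t,cam)[:2]: print("S",t,round(r["score"],2),w(cam,r["point"]))
print(arm.get_state()["t"])
E
```

```text
top {'mtx': array([[422.2112,   0.    , 321.5246],
       [  0.    , 422.2112, 198.3252],
       [  0.    ,   0.    ,   1.    ]]), 'dist_coeffs': array([-0.0783,  0.    ,  0.    ,  0.    ,  0.    ]), 'origin': array([ 0.4242, -0.1114,  1.132 ]), 'rotation': array([ 0.1279, -0.0122, -1.5809])}
panel_start 0.73 [ 0.5102 -0.0833  0.0822]
well 0.61 [0.6124 0.0603 0.0882]
reset_top 0.39 [0.6178 0.0604 0.0862]
br_b 0.17 [ 0.6302 -0.1726  0.0812]
plug_white 0.47 [ 0.6326 -0.1734  0.0824]
plug_red 0.64 [ 0.6263 -0.0609  0.0851]
S catch 0.64 [0.4946 0.0381 0.0783]
S flap 0.7 [0.6127 0.0832 0.0807]
scene {'mtx': array([[490.0245,   0.    , 316.8414],
       [  0.    , 490.0245, 200.919 ],
       [  0.    ,   0.    ,   1.    ]]), 'dist_coeffs': array([0.0277, 0.    , 0.    , 0.    , 0.    ]), 'origin': array([ 1.0348, -0.778 ,  0.8195]), 'rotation': array([0.8382, 0.0215, 0.5876])}
panel 0.84 [ 0.4965 -0.0161  0.0865]
panel_start 0.73 [ 0.5071 -0.0855  0.0889]
well 0.72 [0.6164 0.0602 0.084 ]
plug_white 0.52 [ 0.6331 -0.1723  0.0864]
plug_red 0.71 [ 0.6217 -0.0616  0.085 ]
plug_red 0.43 [ 0.4984 -0.0177  0.0858]
spray 0.64 [ 0.5405 -0.457   0.003 ]
S catch 0.67 [0.4939 0.0343 0.0852]
S flap 0.82 [0.6199 0.0874 0.0857]
S flap 0.65 [ 0.6259 -0.0659  0.1034]
2.1
```

View pics/top0.png

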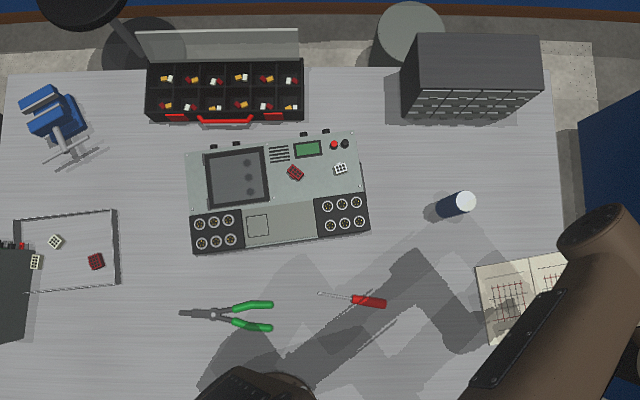

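View pics/scene0.png

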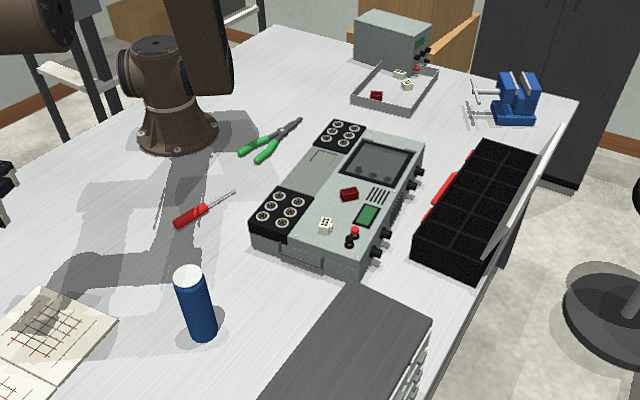

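{"api": "drive_tool", "payload": {"targets": [[0.2,0.6,0.5,0,0,-0.15],[0.4,1,0.4,0,0,-0.2],[0.4,1,0.3,0,0,-0.2],[0.4,1,0.3,0,0,-0.2],[0.4,1,0.3,0,0,-0.2]], "claw": 0, "newtons": 10}}

```text
t: 2.72
eef_pos: [0.3244, -0.4409, 0.2991]
ee_rot: [-3.141, 0.0, -2.859]
force: [0.3, 0.1, 1.5]
width: 0.0432
```

{"api": "drive_tool", "payload": {"targets": [[0.4,1,0.2,0,0,-0.2],[0.4,1,0.2,0,0,-0.2],[0.4,1,0.2,0,0,-0.2],[0.4,1,0,0,0,-0.2],[0.4,1,0,0,0,-0.2]]}}

```text
t: 3.35
eef_pos: [0.4044, -0.2408, 0.323]
ee_rot: [-3.141, 0.001, -2.964]
force: [0.8, -0.3, 0.1]
width: 0.0007
```

{"api": "drive_tool", "payload": {"targets": [[0.4,1,0,0,0,-0.2],[0.4,1,0,0,0,-0.2],[0.4,1,0,0,0,-0.1],[0.4,1,0,0,0,-0.1],[0.4,1,0,0,0,-0.1]]}}

```text
t: 3.98
eef_pos: [0.4844, -0.0407, 0.3229]
ee_rot: [3.141, 0.001, -3.036]
force: [1.0, -0.7, -0.1]
width: 0.0005
```

{"api": "drive_tool", "payload": {"targets": [[0.4,0.6,0,0,0,0],[0,0,0,0,0,0]]}}

```text
t: 4.22
eef_pos: [0.5007, -0.0167, 0.3222]
ee_rot: [-3.141, -0.001, -3.034]
force: [0.5, -0.8, -0.3]
width: 0.0005
```

```bash
python3 - <<'E'
from h import *
np.set_printoptions(precision=4,suppress=True)
s=arm.get_state(); print(s)
cam="wrist"; c=arm.get_calibration(cam); print(c)
im,d=arm.grab_frame(cam); save("wrist1",im); np.save("pics/w1d.npy",d)
for t in ("panel","panel_start","well","reset_top"):
    for r in arm.landmark_of(t,cam)[:2]: print(t,round(r["score"],2),w(cam,r["point"],c))
for t in ("catch","flap"):
    for r in arm.search_frame(t,cam)[:2]: print("S",t,round(r["score"],2),w(cam,r["point"],c))
    for r in arm.cut_out(t,cam)[:1]:
        cn=max(cv2.findContours(r["pixels"].astype(np.uint8),0,1)[0],key=cv2.contourArea); b=cv2.boxPoints(cv2.minAreaRect(cn)); print(t,round(r["score"],2),b,pix2w(cam,b,z=.085,c=c))
E
```

```text
{'t': 4.225, 'q': array([ 0.3595,  0.0173, -0.2003, -0.    , -1.3538, -1.8228]), 'qd': array([-0.0304, -0.0209, -0.019 , -0.0004, -0.0086,  0.0186]), 'joint_efforts': array([  0.85  , -31.0598,  30.9068,   7.2237,   0.0623,  -0.2881]), 'eef_pos': array([ 0.5007, -0.0167,  0.3222]), 'ee_rot': array([-3.1415, -0.0005, -3.0341]), 'force': array([ 0.5198, -0.8417, -0.2796]), 'moment': array([-0.0575,  0.0142,  0.0181]), 'width': 0.0005467576971476082}
{'mtx': array([[278.086 ,   0.    , 317.4972],
       [  0.    , 278.086 , 196.926 ],
       [  0.    ,   0.    ,   1.    ]]), 'dist_coeffs': array([-0.0436,  0.    ,  0.    ,  0.    ,  0.    ]), 'origin': array([ 0.4318, -0.0241,  0.4799]), 'rotation': array([-0.2588, -0.0001,  1.6775])}
S catch 0.93 [0.4945 0.0321 0.0837]
catch 0.72 [[336. 153.]
 [371. 153.]
 [371. 188.]
 [336. 188.]] [[0.4692 0.0062 0.085 ]
 [0.4638 0.0555 0.085 ]
 [0.5141 0.0633 0.085 ]
 [0.5195 0.0125 0.085 ]]
S flap 0.89 [0.547  0.0839 0.0861]
flap 0.91 [[328.8738 215.996 ]
 [329.1989 205.701 ]
 [426.3232 208.7681]
 [425.998  219.0631]] [[0.5633 0.0072 0.085 ]
 [0.5473 0.0058 0.085 ]
 [0.5367 0.1509 0.085 ]
 [0.5527 0.1538 0.085 ]]
```

View pics/wrist1.png

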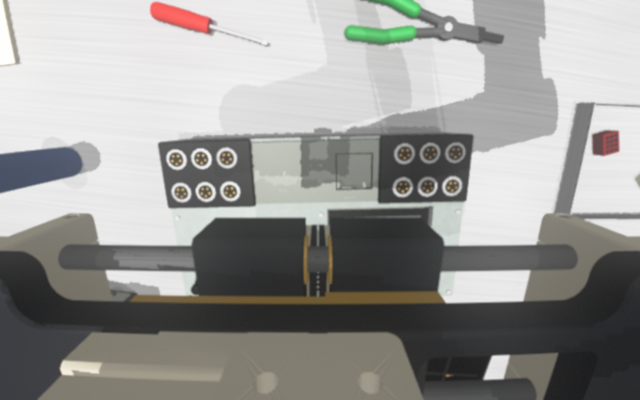

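```bash
python3 - <<'E'
from h import *
np.set_printoptions(precision=4,suppress=True)
c=arm.get_calibration("wrist")
im=cv2.imread("pics/wrist1.png")
print("tcp px",proj("wrist",[[0.5007,-0.0167,0.3222]],c))
pts=[(160,142),(472,134),(166,207),(467,202),(250,138),(255,206),(380,135),(378,203)]
P=pix2w("wrist",pts,z=.091,c=c); print(P[:,:2])
a=P[1]-P[0]; print("yaw",np.arctan2(-a[0],a[1]), np.arctan2(-(P[3]-P[2])[0],(P[3]-P[2])[1])); print("mid panel",P[4:].mean(0))
cr=cv2.resize(im[125:225,240:400],None,fx=5,fy=5,interpolation=cv2.INTER_CUBIC); cv2.imwrite("pics/cr1.png",cr)
E
```

```text
tcp px [[320.5268 241.4998]]
[[ 0.4775 -0.2423]
 [ 0.4217  0.1889]
 [ 0.5724 -0.2369]
 [ 0.5186  0.2051]
 [ 0.4598 -0.1163]
 [ 0.5569 -0.1047]
 [ 0.4373  0.0612]
 [ 0.5337  0.0738]]
yaw 0.12882485483515627 0.12100158573619287
mid panel [ 0.497  -0.0215  0.091 ]
```

View pics/cr1.png

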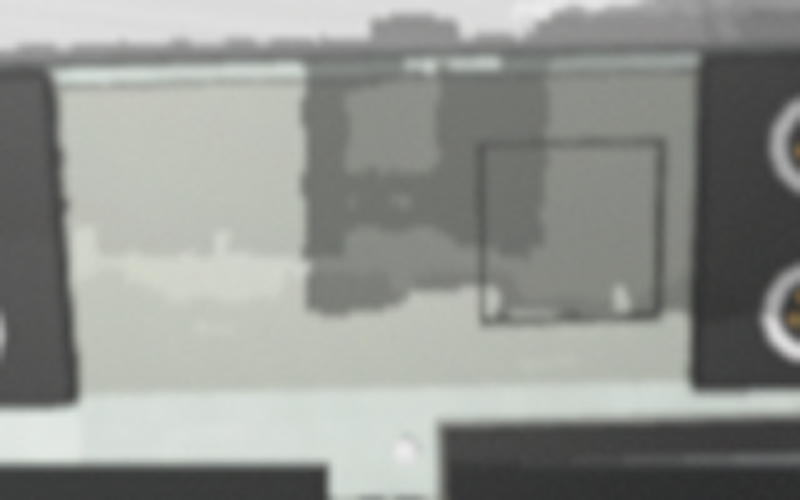

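```bash
python3 - <<'E'
from h import *
np.set_printoptions(precision=4,suppress=True)
c=arm.get_calibration("wrist")
P=pix2w("wrist",[(336,154),(373,153),(371.6,188.2),(336.6,189.6)],z=.085,c=c); print(P,P.mean(0))
t=pix2w("top",[(247.5,216),(268.5,213.5),(270,236),(249.5,238.5)],z=.085); print(t,t.mean(0))
im=cv2.imread("pics/top0.png"); 
d=np.load("pics/w1d.npy"); print(d[160:180:5,350:360:5], pix2w("wrist",[(354,171)],d=[d[171,354]],c=c))
E
```

```text
[[0.4701 0.0046 0.085 ]
 [0.4632 0.0566 0.085 ]
 [0.514  0.0624 0.085 ]
 [0.5214 0.0117 0.085 ]] [0.4922 0.0338 0.085 ]
[[0.5159 0.059  0.085 ]
 [0.5217 0.0067 0.085 ]
 [0.4658 0.0028 0.085 ]
 [0.4601 0.0535 0.085 ]] [0.4909 0.0305 0.085 ]
[[0.3969 0.3949]
 [0.3979 0.3995]
 [0.4    0.401 ]
 [0.4014 0.4037]] [[0.492  0.0337 0.0824]]
```

{"api": "drive_tool", "payload": {"targets": [[-0.22,0.6,-1,0,0,0.16],[0,0.65,-1,0,0,0],[0,0,-1,0,0,0],[0,0,-1,0,0,0],[0,0,-0.9,0,0,0]]}}

```text
t: 5.3
eef_pos: [0.4911, 0.0317, 0.1255]
ee_rot: [3.142, 0.0, -3.02]
force: [0.9, 0.8, 0.6]
width: 0.0008
```

{"api": "drive_tool", "payload": {"targets": [[0,0,-0.1,0,0,0],[0,0,0,0,0,0],[0,0,0,0,0,0]]}}

```text
t: 5.68
eef_pos: [0.4924, 0.0322, 0.1242]
ee_rot: [3.141, 0.003, -3.019]
force: [0.1, 0.7, 0.7]
width: 0.0004
```

```bash
python3 - <<'E'
from h import *
np.set_printoptions(precision=4,suppress=True)
s=arm.get_state(); print(s["t"],s["eef_pos"],s["ee_rot"],s["force"])
c=arm.get_calibration("wrist")
im,d=arm.grab_frame("wrist")
print("tcp px",proj("wrist",[s["eef_pos"]],c))
b=cv2.resize(im[60:360,140:500],None,fx=2,fy=2,interpolation=cv2.INTER_CUBIC); save("wrist2",b)
P=np.array([[0.492,.033,.085]])
ca,sa=np.cos(.125),np.sin(.125); B=np.array([[ca,-sa],[sa,ca]])
for dx,dy in ((-.0265,-.0265),(-.0265,.0265),(.0265,.0265),(.0265,-.0265)):
    q=P.copy(); q[0,:2]+=B@[dx,dy]; print((proj("wrist",q,c)-[140,60])*2)
E
```

```text
5.675 [0.4924 0.0322 0.1242] [ 3.141   0.0027 -3.0194] [0.1058 0.6655 0.7249]
tcp px [[317.5303 240.3885]]
[[283.7944 248.2087]]
[[430.2436 247.6735]]
[[425.8247 381.6007]]
[[288.9335 382.104 ]]
```

View pics/wrist2.png

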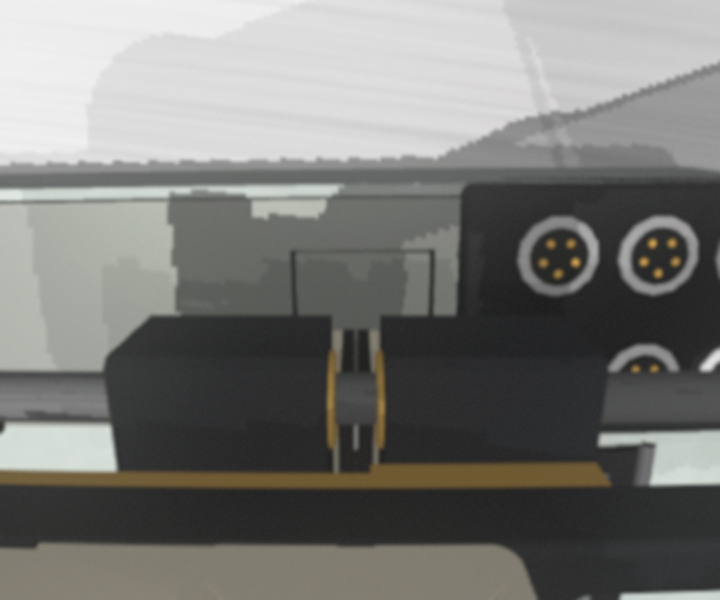

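{"api": "drive_tool", "payload": {"targets": [[0,0.07,-0.4,0,0,0],[0,0,-0.3,0,0,0],[0,0,-0.1,0,0,0],[0,0,0,0,0,0]]}}

```text
t: 6.22
eef_pos: [0.4913, 0.0346, 0.0906]
ee_rot: [-3.141, -0.0, -3.02]
force: [-0.2, 0.6, -0.4]
width: 0.0007
```

{"api": "drive_tool", "payload": {"targets": [[0,0,-0.08,0,0,0],[0,0,-0.08,0,0,0],[0,0,-0.04,0,0,0],[0,0,0,0,0,0]]}}

```text
t: 6.72
eef_pos: [0.4914, 0.0347, 0.0827]
ee_rot: [-3.142, 0.0, -3.019]
force: [-0.2, -0.0, 1.5]
width: 0.0005
```

{"api": "drive_tool", "payload": {"targets": [[0,0,-0.03,0,0,0],[0,0,-0.02,0,0,0],[0,0,0,0,0,0]]}}

```text
t: 7.1
eef_pos: [0.4914, 0.0347, 0.0806]
ee_rot: [3.142, 0.0, -3.019]
force: [-0.6, 0.1, 4.1]
width: 0.0009
```

{"api": "drive_tool", "payload": {"targets": [[0,0,-0.03,0,0,0],[0,0,-0.02,0,0,0],[0,0,0,0,0,0]]}}

```text
t: 7.48
eef_pos: [0.4914, 0.0347, 0.0786]
ee_rot: [3.142, 0.0, -3.019]
force: [-0.1, 0.6, 5.0]
width: 0.0003
```

{"api": "drive_tool", "payload": {"targets": [[0,0,-0.03,0,0,0],[0,0,-0.02,0,0,0],[0,0,0,0,0,0]]}}

```text
t: 7.85
eef_pos: [0.4915, 0.0347, 0.0776]
ee_rot: [-3.141, 0.001, -3.019]
force: [-4.8, 0.7, 17.3]
width: 0.0
```

```bash
python3 - <<'E'
from h import *
im,d=arm.grab_frame("top"); save("top1",cv2.resize(im[110:270,150:400],None,fx=2.4,fy=2.4,interpolation=cv2.INTER_CUBIC))
d0=np.load("pics/topd.npy"); m=(d0-d>.01)&(d>0)&(d0>0); print(arm.get_state()["t"], m[140:210,195:275].mean())
E
```

```text
7.9 0.4564285714285714
```

View pics/top1.png

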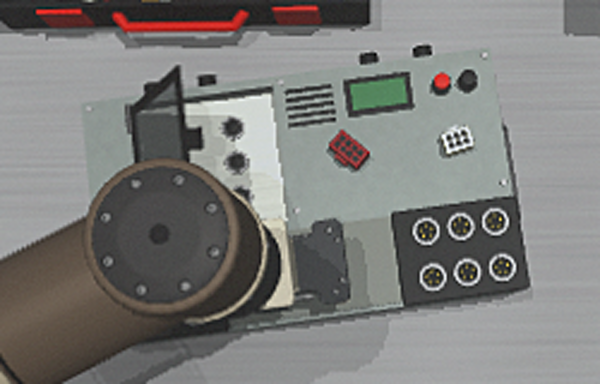

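{"api": "drive_tool", "payload": {"targets": [[0,0,0.3,0,0,0],[0,0,0.7,0,0,0],[-0.3,-0.4,1,0,0,0],[-0.3,-1,1,0,0,0],[-0.3,-1,1,0,0,0]]}}

```text
t: 8.52
eef_pos: [0.4542, -0.0621, 0.2377]
ee_rot: [3.141, -0.001, -3.019]
force: [0.9, -0.4, -0.0]
width: 0.0005
```

{"api": "drive_tool", "payload": {"targets": [[0,-1,0.8,0,0,0],[0,-1,0.5,0,0,0],[0,-0.5,0,0,0,0],[0,0,0,0,0,0],[0,0,0,0,0,0]]}}

```text
t: 9.15
eef_pos: [0.4549, -0.161, 0.2881]
ee_rot: [3.141, -0.001, -3.02]
force: [0.4, 1.1, -0.2]
width: 0.0005
```

```bash
python3 - <<'E'
from h import *
np.set_printoptions(precision=4,suppress=True)
s=arm.get_state(); print(s["t"],s["eef_pos"],s["ee_rot"],s["force"])
out=[]
for cam in ("top","scene","wrist"):
    c=arm.get_calibration(cam)
    im,d=arm.grab_frame(cam); save(cam+"3",im); np.save(f"pics/{cam}3d.npy",d)
    for t in ("well","reset_top","br_b","panel"):
        for r in arm.landmark_of(t,cam)[:3]: print(cam,t,round(r["score"],2),w(cam,r["point"],c))
    for r in arm.search_frame("flap",cam)[:1]: print(cam,"S flap",round(r["score"],2),w(cam,r["point"],c))
    p=proj(cam,[[0.616,.06,.07]],c)[0].astype(int); print(p)
    x,y=np.clip(p-[50,35],0,[540,330]); cr=im[y:y+70,x:x+100]; out.append(cv2.resize(cr,None,fx=4,fy=4,interpolation=cv2.INTER_CUBIC)); print("crop",cam,x,y)
save("wells",np.vstack([np.hstack(out[:2]),np.hstack([out[2],out[2]*0])]))
print(arm.get_state()["t"])
E
```

```text
9.15 [ 0.4549 -0.161   0.2881] [ 3.1412 -0.001  -3.0199] [ 0.3877  1.1229 -0.1935]
top well 0.76 [0.6162 0.0614 0.0852]
top br_b 0.66 [0.6554 0.0665 0.0611]
top br_b 0.55 [0.6146 0.0631 0.0614]
top panel 0.39 [0.6573 0.0665 0.058 ]
top S flap 0.62 [0.6202 0.1809 0.1713]
[248 177]
crop top 198 142
scene well 0.84 [0.6155 0.0617 0.085 ]
scene well 0.55 [ 0.5093 -0.0868  0.0874]
scene reset_top 0.46 [0.5814 0.0553 0.077 ]
scene br_b 0.55 [0.6165 0.0635 0.0633]
scene panel 0.9 [ 0.4982 -0.0173  0.0904]
scene S flap 0.7 [0.609  0.1888 0.1651]
[371 173]
crop scene 321 138
wrist well 0.83 [0.617  0.0622 0.0843]
wrist reset_top 0.61 [0.58   0.0524 0.0727]
wrist reset_top 0.26 [0.6145 0.0617 0.0861]
wrist br_b 0.48 [0.6124 0.0593 0.0584]
[445 293]
crop wrist 395 258
10.05
```

View pics/wells.png

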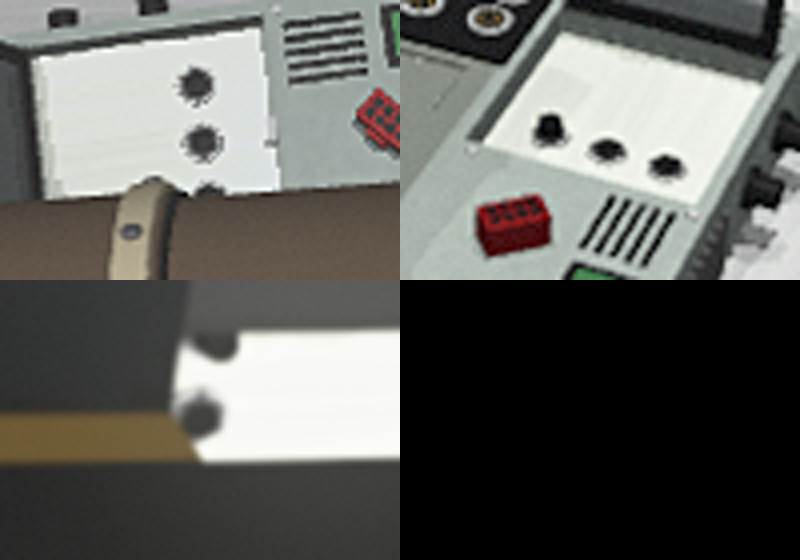

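```bash
python3 - <<'E'
from h import *
np.set_printoptions(precision=3,suppress=True,linewidth=160)
s=arm.get_state(); T=s["eef_pos"]; q1=s["q"][0]; print(s["q"],T)
u,v=np.meshgrid(np.arange(640),np.arange(400)); uv=np.c_[u.ravel(),v.ravel()]
A=[]
for cam in ("top","scene"):
    d=np.load(f"pics/{cam}3d.npy").ravel(); k=d>0
    A.append(pix2w(cam,uv[k],d=d[k]))
P=np.vstack(A)
k=(P[:,2]>.13)&(P[:,0]>0.1)&(P[:,0]<.75)&(P[:,1]>-.4)&(P[:,1]<.4)
P=P[k]; D=P-T; a=.36 if 0 else q1
rad=D[:,0]*np.cos(a)+D[:,1]*np.sin(a); lat=-D[:,0]*np.sin(a)+D[:,1]*np.cos(a)
print("min/max z rel TCP; rows lat -.1...3, cols rad -.3...15")
for l in np.arange(-.1,.32,.04):
    row=[]
    for r in np.arange(-.3,.2,.05):
        m=(lat>=l)&(lat<l+.04)&(rad>=r)&(rad<r+.05); row.append("%5.2f/%5.2f"%(D[m,2].min(),D[m,2].max()) if m.sum()>5 else "    -      ")
    print("%.2f"%l," ".join(row))
h=cv2.hconcat([cv2.imread("pics/scene3.png")[0:300,0:480]]); cv2.imwrite("pics/sc3.png",cv2.resize(h,None,fx=1.6,fy=1.6))
# button position
print("scene tripped top",pix2w("scene",[(358.2,167.5)],z=.076),"top b,c",pix2w("top",[(246.75,163.25),(249,177.25)],z=.068))
E
```

```text
[ 0.068 -0.001 -0.294  0.    -1.278 -1.517] [ 0.455 -0.161  0.289]
min/max z rel TCP; rows lat -.1...3, cols rad -.3...15
-0.10     -           -           -           -           -        0.07/ 0.11  0.07/ 0.11     -           -           -      
-0.06     -           -           -           -           -        0.04/ 0.44  0.04/ 0.44     -           -           -      
-0.02     -           -           -           -           -        0.00/ 0.44  0.00/ 0.44     -           -           -      
0.02     -           -           -           -           -        0.33/ 0.44  0.07/ 0.44     -           -           -      
0.06     -           -           -           -           -        0.07/ 0.42  0.07/ 0.43     -           -           -      
0.10     -           -        0.40/ 0.45  0.39/ 0.45     -        0.37/ 0.43  0.38/ 0.43  0.38/ 0.39     -           -      
0.14     -           -        0.41/ 0.46  0.38/ 0.47  0.38/ 0.45  0.38/ 0.44  0.38/ 0.43     -           -           -      
0.18     -           -           -        0.45/ 0.47  0.43/ 0.46  0.42/ 0.44  0.38/ 0.43     -           -           -      
0.22     -           -        0.43/ 0.44  0.41/ 0.47  0.42/ 0.45  0.38/ 0.43  0.38/ 0.43     -           -           -      
0.26     -           -           -           -           -           -           -           -           -           -      
0.30     -           -           -           -           -           -           -       -0.15/-0.07 -0.16/-0.05 -0.16/-0.05
scene tripped top [[0.581 0.057 0.076]] top b,c [[0.653 0.065 0.068]
 [0.617 0.059 0.068]]
```

View pics/sc3.png

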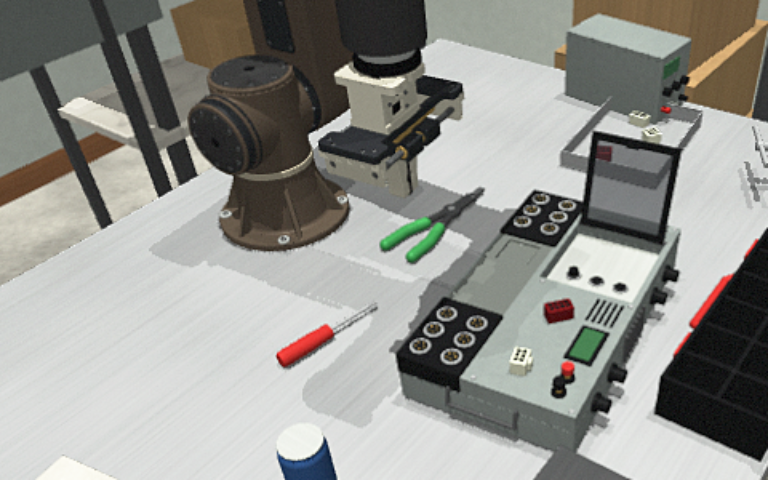

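{"api": "drive_tool", "payload": {"targets": [[0.2,0.2,0.2,0,0,0.8],[0.2,0.4,0,0,0,1],[0.2,0.4,0,0,0,1],[0.2,0.4,0,0,0,1],[0.2,0.4,0,0,0,1]]}}

```text
t: 10.68
eef_pos: [0.4955, -0.0888, 0.2965]
ee_rot: [3.142, -0.0, -2.514]
force: [0.0, 0.4, -0.0]
width: 0.0005
```

{"api": "drive_tool", "payload": {"targets": [[0.2,0.4,0,0,0,1],[0.2,0.4,0,0,0,1],[0.2,0.4,0,0,0,1],[0.2,0.4,0,0,0,1],[0.2,0.4,0,0,0,1]]}}

```text
t: 11.3
eef_pos: [0.5355, -0.0088, 0.2965]
ee_rot: [3.142, 0.0, -1.99]
force: [0.5, 0.7, -0.4]
width: 0.0004
```

{"api": "drive_tool", "payload": {"targets": [[0.2,0.4,0,0,0,1],[0.2,0.4,0,0,0,1],[0.2,0.4,0,0,0,1],[0.2,0.3,0,0,0,1],[0.2,0.1,0,0,0,1]]}}

```text
t: 11.92
eef_pos: [0.5756, 0.0553, 0.2964]
ee_rot: [3.141, -0.0, -1.466]
force: [-0.1, 0.1, -0.5]
width: 0.0004
```

{"api": "drive_tool", "payload": {"targets": [[0.1,0,0,0,0,0.2],[0,0,0,0,0,0],[0,0,0,0,0,0]]}}

```text
t: 12.3
eef_pos: [0.5791, 0.0544, 0.2966]
ee_rot: [3.142, 0.0, -1.45]
force: [-0.2, 0.0, 0.7]
width: 0.0004
```

```bash
python3 - <<'E'
from h import *
np.set_printoptions(precision=4,suppress=True)
s=arm.get_state(); print(s["t"],s["q"],s["eef_pos"],s["ee_rot"],s["force"])
cam="wrist"; c=arm.get_calibration(cam); im,d=arm.grab_frame(cam); save("wrist4",im); print(c["origin"],c["rotation"])
for t in ("well","reset_top","br_b"):
    for r in arm.landmark_of(t,cam)[:3]: print(cam,t,round(r["score"],2),w(cam,r["point"],c))
print(proj(cam,[[.58,.056,.076],[.617,.0605,.068],[.654,.065,.068],s["eef_pos"]],c))
E
```

```text
12.3 [ 0.4296  0.168  -0.0878 -0.     -1.3151 -0.3093] [0.5791 0.0544 0.2966] [ 3.1415  0.     -1.4505] [-0.182   0.0384  0.6871]
[ 0.5866 -0.0138  0.4543] [-0.2589  0.0005 -3.022 ]
wrist well 0.88 [0.6157 0.0601 0.0832]
wrist reset_top 0.46 [0.5835 0.0539 0.0789]
wrist br_b 0.78 [0.6106 0.0605 0.0576]
wrist br_b 0.6 [0.6525 0.0683 0.0601]
[[316.3483 175.8683]
 [289.9103 174.8746]
 [263.5163 174.9366]
 [316.5358 239.3484]]
```

View pics/wrist4.png

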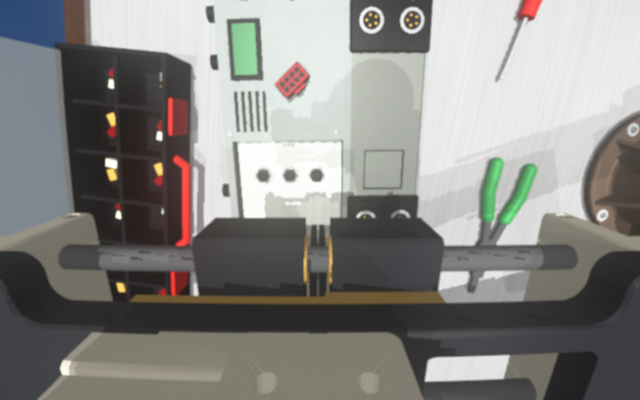

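{"api": "drive_tool", "payload": {"targets": [[0.02,0.04,-0.8,0,0,0],[0,0,-1,0,0,0],[0,0,-1,0,0,0],[0,0,-1,0,0,0],[0,0,-0.8,0,0,0]]}}

```text
t: 13.12
eef_pos: [0.5797, 0.0561, 0.1112]
ee_rot: [3.141, -0.0, -1.449]
force: [0.5, -0.2, 0.5]
width: 0.0005
```

{"api": "drive_tool", "payload": {"targets": [[0,0,-0.4,0,0,0],[0,0,-0.2,0,0,0],[0,0,-0.1,0,0,0],[0,0,0,0,0,0]]}}

```text
t: 13.62
eef_pos: [0.5806, 0.0564, 0.0852]
ee_rot: [-3.141, 0.0, -1.449]
force: [-0.1, 0.6, -0.8]
width: 0.0004
```

{"api": "drive_tool", "payload": {"targets": [[0,0,-0.1,0,0,0],[0,0,-0.1,0,0,0],[0,0,-0.1,0,0,0],[0,0,0,0,0,0]]}}

```text
t: 14.12
eef_pos: [0.5801, 0.0563, 0.0724]
ee_rot: [3.142, -0.0, -1.449]
force: [-0.2, -0.1, 0.1]
width: 0.0007
```

{"api": "drive_tool", "payload": {"targets": [[0,0,-0.04,0,0,0],[0,0,-0.03,0,0,0],[0,0,0,0,0,0]]}}

```text
t: 14.5
eef_pos: [0.5801, 0.0563, 0.0697]
ee_rot: [3.142, 0.0, -1.449]
force: [-0.3, -0.4, 2.3]
width: 0.0001
```

{"api": "drive_tool", "payload": {"targets": [[0,0,-0.03,0,0,0],[0,0,-0.01,0,0,0],[0,0,0,0,0,0]]}}

```text
t: 14.88
eef_pos: [0.5801, 0.0563, 0.0683]
ee_rot: [-3.142, 0.0, -1.449]
force: [-1.7, 0.7, 5.9]
width: 0.0002
```

{"api": "drive_tool", "payload": {"targets": [[0,0,-0.02,0,0,0],[0,0,0,0,0,0]]}}

```text
t: 15.12
eef_pos: [0.5801, 0.0563, 0.0681]
ee_rot: [-3.141, -0.0, -1.448]
force: [-3.5, 0.3, 10.5]
width: 0.0006
```

{"api": "drive_tool", "payload": {"targets": [[0,0,-0.02,0,0,0],[0,0,0,0,0,0]]}}

```text
t: 15.38
eef_pos: [0.5802, 0.0563, 0.068]
ee_rot: [-3.141, -0.0, -1.448]
force: [-6.3, 0.8, 16.6]
width: 0.0003
```

{"api": "drive_tool", "payload": {"targets": [[0,0,0.3,0,0,0],[0,0,0.7,0,0,0],[0,0,1,0,0,0],[0,0,1,0,0,0],[0,0,1,0,0,0]]}}

```text
t: 16.0
eef_pos: [0.5799, 0.0562, 0.2279]
ee_rot: [3.141, 0.0, -1.449]
force: [-0.4, 0.1, -0.1]
width: 0.0005
```

{"api": "drive_tool", "payload": {"targets": [[0,0,1,0,0,0],[0,-0.3,0.6,0,0,0],[-0.5,-1,0.2,0,0,0],[-0.5,-1,0,0,0,0],[-0.5,-1,0,0,0,0]]}}

```text
t: 16.62
eef_pos: [0.5193, -0.0767, 0.2987]
ee_rot: [-3.141, 0.0, -1.448]
force: [-0.3, -0.2, 0.4]
width: 0.0005
```

{"api": "drive_tool", "payload": {"targets": [[-0.5,-1,0,0,0,0],[-0.5,-0.7,0,0,0,0],[-0.5,-0.2,0,0,0,0],[0,0,0,0,0,0],[0,0,0,0,0,0]]}}

```text
t: 17.25
eef_pos: [0.4604, -0.1513, 0.2988]
ee_rot: [-3.141, 0.0, -1.448]
force: [0.0, 0.2, -0.2]
width: 0.0003
```

```bash
python3 - <<'E'
from h import *
np.set_printoptions(precision=4,suppress=True)
s=arm.get_state(); print(s["t"],s["eef_pos"],s["force"])
out=[]
for cam in ("scene","top"):
    im,d=arm.grab_frame(cam); save(cam+"5",im)
    for t in ("reset_top","br_b","plug_white","plug_red","spray"):
        for r in arm.landmark_of(t,cam)[:3]: print(cam,t,round(r["score"],2),w(cam,r["point"]))
    for r in arm.search_frame("flap",cam)[:1]: print(cam,"S flap",round(r["score"],2),w(cam,r["point"]))
    p=proj(cam,[[0.58,.03,.07]])[0].astype(int); x,y=p-[65,60]
    out.append(cv2.resize(im[y:y+120,x:x+130],None,fx=3,fy=3,interpolation=cv2.INTER_CUBIC))
save("end",np.hstack(out))
E
```

```text
17.25 [ 0.4604 -0.1513  0.2988] [ 0.0359  0.2231 -0.1944]
scene reset_top 0.36 [0.5768 0.0563 0.0688]
scene br_b 0.52 [0.6557 0.0649 0.0621]
scene br_b 0.37 [0.6168 0.0624 0.0628]
scene plug_white 0.53 [ 0.6277 -0.172   0.0851]
scene plug_white 0.36 [ 0.5077 -0.0885  0.0902]
scene plug_red 0.53 [ 0.623  -0.0584  0.0841]
scene spray 0.89 [ 0.5392 -0.4599  0.0018]
scene S flap 0.93 [0.6103 0.1864 0.1661]
top br_b 0.52 [0.6581 0.0679 0.0581]
top br_b 0.43 [0.6147 0.0648 0.0631]
top plug_white 0.45 [ 0.6317 -0.1726  0.084 ]
top plug_red 0.46 [ 0.6236 -0.0602  0.0831]
top spray 0.88 [ 0.5389 -0.4597  0.    ]
top S flap 0.94 [0.623  0.1814 0.1731]
```

View pics/end.png

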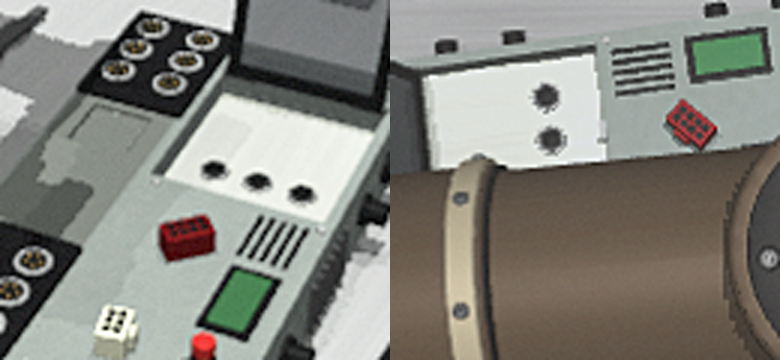

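All three buttons now look level, the flap is open and the catch is flush. The plugs and the can are where they were, and the arm is clear, so I'm handing the job in.

```bash
python3 -c "
from station import arm
print(arm.job_done(), arm.get_state()['t'])"
```

```text
the job is handed in; nothing more can be done
the job is handed in; nothing more can be done
```

The job is done and handed in at about 18 s of the 58 s allowed: the flap is open, the tripped breaker is pressed home, and nothing else was pressed or moved.

- **Catch:** I found it by the thin gap around it, at about (0.493, 0.035), instead of feeling along the whole line. I pressed it with the closed fingertips. It yielded at 4–5 N down to its stop (17 N there), the flap sprang open, and I let go.
- **Breaker:** The tripped one was nearest the robot, at about (0.580, 0.056). I pressed it until it stopped at z = 0.068, the expected home height; the last push read 17 N.
- **Last checks:** In the final scene picture all three buttons look equally low, the flap stands upright and the catch lies flush. The plugs and the spray can are where they started, within about 5 mm, which is the networks' accuracy. The arm was clear, with about 0 N on the wrist.
- **Weak spots:** The last top view had the reset breaker hidden behind the arm, so its state rests on the scene view and the stop I felt. That view's detection of it scored only 0.36, though it did give z = 0.069.

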